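# Unfasten the long knife chest

## Robot

A 6-joint arm with a two-finger parallel gripper is mounted at the origin on a cart in front of the work surface, level with it; the furniture and walls round the work are solid. World frame = base frame: x ahead of the robot, y to its left, z up, the work surface at z = 0. Lengths are in m, angles in rad, forces in N, time in s.
With the tool pointing down it reaches from about 0.375 to 0.9 m from the base axis. Payload 3.1 kg.
Tool frame: the origin (TCP) lies where the fingers leave the gripper's body, on its centre line; the fingertips stand 70 mm ahead of it and the grasp point (between the pads) lies 51 mm ahead of it; z points along the fingers, y is the line along which they close (so a half turn about z gives the same grasp; the last joint's range is limited). The gripper opens to 87 mm and grips with 3 to 60 N. Pads are 19 mm wide; open, the fingers measure 117 mm over their backs; the gripper's body (75 mm by 190 mm) begins 51 mm behind the grasp point.
Start: joints at [-1.47, 0.527, 1.433, -0, 1.181, -0.178], TCP at [0.172, -0.601, 0.292] pointing down, gripper open.
Joint ranges: [-3.08, 3.08], [-0.75, 2.2], [0.22, 2.44], [-1.43, 4.57], [0, 2.65], [-2.85, 2.85]. Speed limits (rad/s): [2.79, 2.79, 3.14, 3.14, 3.14, 3.14].

## Interface

Orientations are given as a unit quaternion [x, y, z, w].
In Python, from rig import robot gives the robot as it stands.
- The arm moves only by the tool send_rows, never from a script. Its argument "deltas" is text: rows parted by semicolons, each of 7 numbers parted by spaces: the shift along the tool's x, y, z in mm, then the turn, a rotation vector about the tool's x, y, z in degrees, then the opening, from 0 (shut) to 1 (fully open). A call has 1 to 10 rows; each row shifts and turns the commanded pose from where the row before left it, along the tool's axes as they then stand; what a row does not reach is not made up. A row lasts 1/8 s, in which the tool goes at most 62.5 mm and 10.7 degrees, less where a joint would pass 70% of its speed; a pose out of reach is approached as far as the arm can. A call is refused whole if a number of a shift passes 62.5 or a number of a turn 10.7, either way. A call with a gripper value outside its range is refused whole. The fingers move at their own pace and stop on an object; "newtons" is the grip in N (left out, the last holds). Time passes only in rows, so rows that do not move let the fingers close. It gives the time, the measured TCP pose, the force, the opening and the grip force at its end, in the units of the state.
- robot.get_obs(): the state, without advancing time (a new reading comes with each control period).
- robot.camera(name): name is "side" or "top" or "wrist"; returns a dict with "image" (420x560x3 uint8, red, green, blue), "depth" (420x560 float32, m along the optical axis (not along the pixel's ray), 0 where there is no reading), "fovy" (degrees; the focal length in pixels is half the picture's height over the tangent of half this angle, whatever the lens; pixels are square), "cx", "cy" (the principal point, pixels), "rvec" (rotation vector, rad) and "tvec" (3), from world to camera coordinates, as OpenCV has them. Camera axes: x right, y down, z forward; pixel columns grow to the right and rows downward; lengths in m; the calibration is good to about 2 mm. A picture is of the moment at which its call begins.
- robot.hand_in(): hands the job in; it is judged then, once.
Trained networks look in the newest picture that a camera, given by its name, has taken for a name from the list of things; names that differ only in an ending like _2 or _b are one class to them, and where a whole thing is asked for, a point or a joint stands for the part that bears it (a point fixed in the world has none). Each returns a list of dicts, best first, with "p" (0 to 1); they miss things now and then, are a little off and sometimes report something else, mostly with a low value. They report only what shows in the picture. A call takes as long as a camera call.
- robot.find_in(camera, thing): "box" ([left, top, right, bottom] in pixels, round what is visible of it).
- robot.cut_out(camera, thing): "region" (420x560 bool, what is visible of it) and "box" ([left, top, right, bottom] in pixels, round what is visible of it).
The state is a dict: "time": time; "q": joint angles; "joint_velocities": joint speeds; "joint_torque": joint torques, N m; "position": TCP position; "tool_rot": TCP orientation; "ft_force": force on the tool from outside, world axes, zero at the start; "moment": the same for the moment, N m; "grip_width": finger opening in m; "grip_force": force on a finger pad.
Only numpy, scipy, OpenCV 4.12 (cv2) and the standard library are available. Lean on these libraries where they do the work, as an engineer would, in place of code of your own. Each camera call takes 0.05 s, during which the arm holds its last target. There are 200 camera calls.

## Task

Two wooden knife chests stand on the worktop, each with a steel bolt across its top and a keeper bar that props the bolt shut. Unfasten the longer chest: turn its keeper a quarter turn clockwise, as seen from above, to its stop, then draw its bolt fully back out of the staple. Leave both fittings of the shorter chest as they are.

Things in the scene. Friction and masses are not known exactly. Their poses are not given: they have to be found in the camera images.
- long_chest: Longer, taller light-wood chest: 300 mm (own y) x 180 mm (own x), lid top at z = 90 mm; fixed. Origin: centre of its underside; at yaw 0 its +x points away from the robot, +y to the robot's left. On the top's middle line: staple (y = -75 mm) and bolt guide (y = -38 mm), both 21 mm tall; bolt knob (y = -5 mm when shot); keeper pivot (y = +75 mm). Either chest may stand on the left.
- long_chest_keeper_grip (a point): Top centre of the keeper's grip fin, 40 mm above the lid, on the vertical pivot axis; turns with the keeper. Fin 14 mm thick (own x), 36 mm long (own y), sides upright from 4 to 40 mm above the lid. From it a steel bar 14 mm wide, 4 to 16 mm above the lid, runs 68 mm along own -y; as found it ends 2 mm behind the bolt knob's foot and props the bolt shut.
- long_chest_keeper (a joint): Keeper's angle about the vertical, rad. 0: bar points along the chest's -y at the bolt and blocks it; 1.571: at its stop, a quarter turn clockwise from above, bar pointing to the chest's -x (front edge). Friction about 0.06 N m, stays where left; starts between 0 and 0.06.
- long_chest_bolt_knob (a point): Top centre of the bolt's upright round knob, 48 mm above the lid; moves with the bolt. Knob of 16 mm diameter from 18 to 48 mm above the lid, on a 20 x 20 mm foot from 4 to 18 mm above the lid.
- long_chest_bolt (a joint): How far the bolt is drawn, m. 0: shot through the staple; 0.040: its stop, fully drawn. Slides along the chest's +y, towards the keeper's pivot. Friction about 2.5 N, stays where left. With the keeper unturned it moves only 2 mm; with the keeper at its stop it is free. Its tongue is clear of staple and lid seam from 0.030.
- short_chest: The shorter, lower chest: 220 x 130 mm, lid top at z = 60 mm, with the same bolt and keeper; a bystander, fixed. Origin: centre of its underside, axes as the long chest's.
- short_chest_keeper (a joint): Keeper of the short chest, rad; starts between 0 and 0.06; to be left alone.
- short_chest_bolt (a joint): Bolt of the short chest, m; 0 as found; to be left alone.

How it is judged:
By the outcome, as a careful person would: the job done as asked, in the order asked, and still so for the second after the job is handed in, with the robot touching nothing.
It also fails if it takes over 48 s, if anything falls off the work surface, if the arm or the gripper's body presses on something with over 40 N, if the wrist force passes 120 N, or if a joint passes its speed limit or range.

## Working session

There is one attempt and no reset: what is moved stays moved. The work goes in short steps, Python scripts to look and compute and a tool call to move; the robot and the scene stay as the last step left them, time stands still between calls to the robot, and variables do not carry over. Pictures are saved under pics/ and viewed, at most 10 in all, crops included, and the job is handed in when it is done.

Besides the shell and the picture viewer there is one more tool, called after "Emit:" by a JSON object that holds its "op" and its "data", one argument or row to a line. send_rows: Moves the arm, as the interface text tells. Its arguments: {"type":"object","properties":{"deltas":{"type":"string"},"newtons":{"type":"number"}},"required":["deltas"]}

```bash
mkdir -p pics; ls; cat > h.py <<'E'
import numpy as np, cv2
from scipy.spatial.transform import Rotation as R
from rig import robot
def P(c):
    f=c["image"].shape[0]/2/np.tan(np.radians(c["fovy"])/2)
    return f,R.from_rotvec(np.ravel(c["rvec"])).as_matrix(),np.ravel(c["tvec"])
def cloud(c):
    f,Rm,t=P(c);d=c["depth"];v,u=np.indices(d.shape)
    X=np.stack([(u-c["cx"])/f*d,(v-c["cy"])/f*d,d],-1)
    W=(X-t)@Rm; W[d<=0]=np.nan
    return W
def proj(c,w):
    f,Rm,t=P(c);X=Rm@np.array(w)+t
    return c["cx"]+f*X[0]/X[2],c["cy"]+f*X[1]/X[2]
def ray(c,u,v,z):
    f,Rm,t=P(c);o=-Rm.T@t;d=Rm.T@np.array([(u-c["cx"])/f,(v-c["cy"])/f,1]);return o+d*(z-o[2])/d[2]
E
python3 - <<'E'
from h import *
print(robot.get_obs())
ims=[]
for n in ["top","side"]:
    c=robot.camera(n);W=cloud(c);im=c["image"][:,:,::-1].copy()
    f,Rm,t=P(c);print(n,c["fovy"],-Rm.T@t,Rm[2])
    for th in ["long_chest","short_chest","long_chest_keeper","long_chest_keeper_grip","long_chest_bolt_knob","long_chest_bolt"]:
        for r in robot.cut_out(n,th)[:2]:
            p=W[r["region"]];print(n,th,round(r["p"],2),np.round(r["box"]),np.nanmedian(p,0).round(3),np.nanpercentile(p,98,axis=0).round(3) if len(p) else 0)
    cv2.imwrite(f"pics/{n}0.png",im)
E
```

```text
pics
{'time': 0.0, 'q': array([-1.47048591e+00,  5.28449454e-01,  1.43391915e+00, -4.83566842e-05,
        1.18140313e+00, -1.78489012e-01]), 'joint_velocities': array([ 6.49040755e-05,  1.03857828e-04, -9.98150402e-04, -4.29714618e-04,
       -4.91510903e-04,  2.30556703e-05]), 'joint_torque': array([-8.53185520e-04, -4.40046108e+01, -1.76593530e+01,  6.31885557e-02,
        5.84216556e-02, -1.70309236e-04]), 'position': array([ 0.17196493, -0.60025623,  0.29127639]), 'tool_rot': array([ 9.90297716e-01,  1.38957710e-01,  2.02372805e-05, -1.08958202e-03]), 'ft_force': array([-0.80636307, -0.38716785, -0.40176931]), 'moment': array([ 0.00571735,  0.03062648, -0.03097032]), 'grip_force': 0.0, 'grip_width': 0.08702267894033215}
top 47.87380610503443 [0.26621161 0.02920997 1.3117739 ] [ 0.15839295 -0.00736309 -0.9873487 ]
top long_chest 0.78 [335. 164. 460. 258.] [ 0.464 -0.279  0.091] [ 0.574 -0.134  0.114]
top short_chest 0.6 [156. 184. 246. 247.] [0.461 0.237 0.062] [0.537 0.344 0.101]
top long_chest_keeper 0.79 [365. 200. 400. 213.] [ 0.481 -0.231  0.109] [ 0.496 -0.193  0.135]
top l
[... 327 characters left out ...]
0794 0.89850126] [ 0.23471056 -0.74263266 -0.6272222 ]
side long_chest 0.68 [254. 134. 340. 208.] [ 0.462 -0.215  0.087] [ 0.581 -0.12   0.117]
side long_chest 0.66 [224. 273. 250. 295.] [0.477 0.307 0.076] [0.492 0.333 0.1  ]
side short_chest 0.91 [206. 241. 293. 322.] [0.457 0.268 0.058] [0.539 0.356 0.097]
side long_chest_keeper 0.45 [283. 156. 298. 170.] [ 0.485 -0.208  0.108] [ 0.5   -0.189  0.13 ]
side long_chest_keeper_grip 0.64 [285. 156. 298. 172.] [ 0.485 -0.211  0.107] [ 0.503 -0.189  0.13 ]
side long_chest_bolt_knob 0.46 [298. 147. 304. 158.] [ 0.467 -0.28   0.116] [ 0.476 -0.274  0.135]
side long_chest_bolt 0.51 [298. 147. 303. 157.] [ 0.468 -0.28   0.116] [ 0.476 -0.274  0.136]
```

```bash
python3 - <<'E'
from h import *
c=robot.camera("top");W=cloud(c)
r=robot.cut_out("top","long_chest")[0]
m=(abs(W[...,2]-.09)<.006)&(W[...,1]<-.05)&(W[...,1]>-.5)&(W[...,0]>.3)&(W[...,0]<.65)
p=W[m][:,:2].astype(np.float32);b=cv2.minAreaRect(p);print(m.sum(),b,cv2.boxPoints(b))
h=(W[...,2]>.12)&(W[...,1]<-.05)&(W[...,1]>-.5)&(W[...,0]>.3)&(W[...,0]<.65)
n,l,s,ce=cv2.connectedComponentsWithStats(h.astype(np.uint8))
for i in range(1,n): print(s[i],W[l==i].mean(0).round(4),W[l==i].max(0).round(3),W[l==i].min(0).round(3))
im=c["image"][:,:,::-1]
a=cv2.resize(im[150:270,320:480],(800,600),interpolation=cv2.INTER_CUBIC);cv2.imwrite("pics/a.png",a)
cv2.imwrite("pics/top.png",im)
E
```

```text
6980 ((0.4699278771877289, -0.2817118167877197), (0.3005385398864746, 0.18357443809509277), 75.25367736816406) [[ 0.3429144  -0.40366805]
 [ 0.52044237 -0.45039505]
 [ 0.59694135 -0.15975559]
 [ 0.4194134  -0.11302859]]
[  323     0   237   108 24079] [ 0.6122 -0.2204  0.6422] [ 0.624 -0.05   0.8  ] [ 0.576 -0.467  0.452]
[366 196  16   9  86] [ 0.4886 -0.2082  0.1299] [ 0.499 -0.191  0.135] [ 0.479 -0.228  0.12 ]
[401 205   8   7  44] [ 0.4677 -0.2846  0.1357] [ 0.475 -0.279  0.146] [ 0.461 -0.294  0.12 ]
```

View pics/a.png

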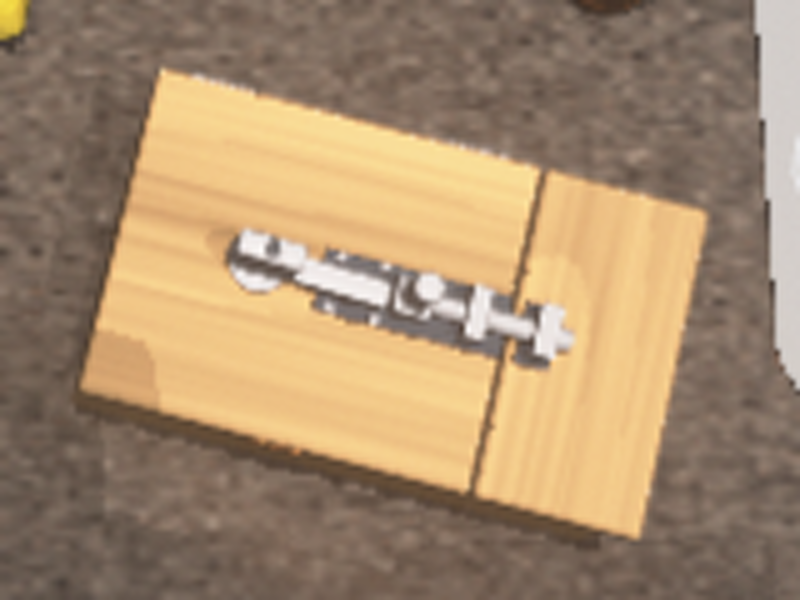

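View pics/top0.png

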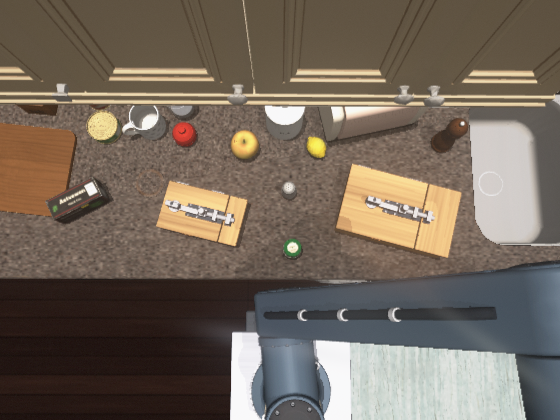

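The long chest is on the right. In the top picture its keeper fin is at about pixel (374,200) and its knob at (405,208). The chest centre is (0.470, -0.282) with a yaw of -14.8°. The pivot and knob agree with the given sizes to within 2 mm.

```bash
cat >> h.py <<'E'
def plan(target,yaw_y,n,op=1):
    """rows from the present pose to TCP target, tool pointing down with tool y at heading yaw_y (deg)"""
    s=robot.get_obs();R0=R.from_quat(s["tool_rot"]);y=np.radians(yaw_y)
    Y=np.array([np.cos(y),np.sin(y),0]);Z=np.array([0,0,-1.]);R1=R.from_matrix(np.c_[np.cross(Y,Z),Y,Z])
    w=(R0.inv()*R1).as_rotvec(degrees=True)/n;d=(np.array(target)-s["position"])*1000/n
    print("; ".join(" ".join("%g"%round(v,1) for v in [*((R0*R.from_rotvec(w*i,degrees=True)).inv().apply(d)),*w])+f" {op}" for i in range(n)))
E
python3 -c "
from h import *
plan([.484,-.228,.27],-15.5,10)"
```

```text
40.3 -27.3 2.2 0 0 -5.9 1; 42.8 -23 2.2 0 0 -5.9 1; 44.9 -18.5 2.2 0 0 -5.9 1; 46.6 -13.8 2.2 0 0 -5.9 1; 47.8 -9 2.2 0 0 -5.9 1; 48.4 -4.1 2.2 0 0 -5.9 1; 48.6 0.9 2.2 0 0 -5.9 1; 48.3 5.8 2.2 0 0 -5.9 1; 47.4 10.7 2.2 0 0 -5.9 1; 46.1 15.5 2.2 0 0 -5.9 1
```

Emit:
{"op": "send_rows", "data": {
  "deltas": "40.3 -27.3 2.2 0 0 -5.9 1; 42.8 -23 2.2 0 0 -5.9 1; 44.9 -18.5 2.2 0 0 -5.9 1; 46.6 -13.8 2.2 0 0 -5.9 1; 47.8 -9 2.2 0 0 -5.9 1; 48.4 -4.1 2.2 0 0 -5.9 1; 48.6 0.9 2.2 0 0 -5.9 1; 48.3 5.8 2.2 0 0 -5.9 1; 47.4 10.7 2.2 0 0 -5.9 1; 46.1 15.5 2.2 0 0 -5.9 1"
}}

```text
time: 2.05
position: [0.4837, -0.2257, 0.2705]
tool_rot: [0.792, 0.61, 0.0, 0.0]
ft_force: [0.9, -0.9, 0.9]
grip_width: 0.0871
grip_force: 0.0
```

Emit:
{"op": "send_rows", "data": {
  "deltas": "0 0 0 0 0 0 1; 0 0 0 0 0 0 1"
}}

```text
time: 2.3
position: [0.4826, -0.2271, 0.2703]
tool_rot: [0.793, 0.609, -0.0, 0.0]
ft_force: [0.1, -0.4, -0.1]
grip_width: 0.0873
grip_force: 0.0
```

```bash
cat > look.py <<'E'
from h import *
import sys
s=robot.get_obs();print(s["time"],s["position"],np.degrees(R.from_quat(s["tool_rot"]).as_euler("xyz")),s["q"].round(2))
c=robot.camera("wrist");W=cloud(c)
for th in ["long_chest_keeper","long_chest_keeper_grip","long_chest_bolt_knob","long_chest_bolt"]:
    for r in robot.cut_out("wrist",th)[:1]:
        p=W[r["region"]];print(th,round(r["p"],2),np.round(r["box"]),np.nanmedian(p,0).round(4))
m=(W[...,2]>.12)&(W[...,2]<.145)&(abs(W[...,0]-.48)<.08)&(abs(W[...,1]+.25)<.1)
n,l,st,ce=cv2.connectedComponentsWithStats(m.astype(np.uint8))
for i in range(1,n):
    if st[i][4]<30: continue
    p=W[l==i];t=p[p[:,2]>np.percentile(p[:,2],90)-.004]
    b=cv2.minAreaRect(t[:,:2].astype(np.float32));print(st[i],p[:,2].max().round(4),b)
cv2.imwrite(f"pics/{sys.argv[1]}.png",c["image"][:,:,::-1])
E
python3 look.py w1
```

```text
2.3 [ 0.48259558 -0.22709923  0.27028902] [-1.79997301e+02  3.38260996e-02  7.49862573e+01] [-0.65  0.43  1.69 -0.    1.02 -0.39]
long_chest_keeper 0.92 [277. 171. 296. 261.] [ 0.4844 -0.2182  0.1274]
long_chest_keeper_grip 0.88 [278. 169. 300. 261.] [ 0.4845 -0.2189  0.1243]
long_chest_bolt_knob 0.68 [275. 258. 298. 346.] [ 0.4685 -0.2789  0.1095]
long_chest_bolt 0.79 [275. 258. 298. 343.] [ 0.4684 -0.279   0.1106]
[279 173  18  45 734] 0.1327 ((0.4893793761730194, -0.20685645937919617), (0.03570776805281639, 0.0138873141258955), 74.61054229736328)
[279 270  18  18 276] 0.1399 ((0.47001269459724426, -0.2800464928150177), (0.007565100211650133, 0.014870595186948776), 74.11618041992188)
```

View pics/w1.png

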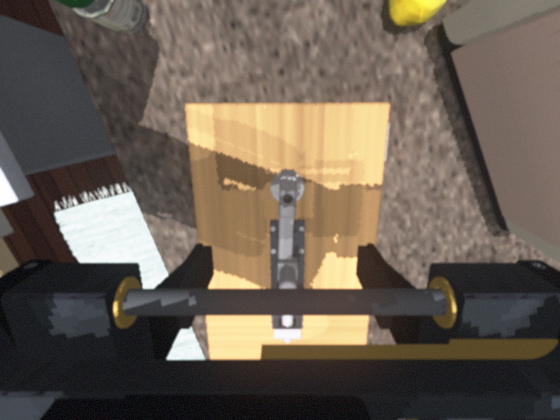

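The fin is at about pixel (287,190), centred between the open fingers and aligned with the chest. The knob shows near (287,280). The wrist view puts the fin at (0.489, -0.207) with its top at z ≈ 0.13, which agrees with the top view.

```bash
python3 -c "
from h import *
plan([.489,-.2075,.169],-15.3,4)"
```

```text
5.4 0.3 25.3 0 0 0 1; 5.4 0.3 25.3 0 0 0 1; 5.4 0.3 25.3 0 0 0 1; 5.4 0.3 25.3 0 0 0 1
```

Emit:
{"op": "send_rows", "data": {
  "deltas": "10 0.6 10 0 0 0 1; 10 0.6 20 0 0 0 1; 0 0 25 0 0 0 1; 0 0 25 0 0 0 1; 0 0 21 0 0 0 1; 0 0 0 0 0 0 1; 0 0 0 0 0 0 1"
}}

```text
time: 3.42
position: [0.4892, -0.2079, 0.1695]
tool_rot: [0.794, 0.609, 0.0, 0.0]
ft_force: [-0.4, 0.9, -1.0]
grip_width: 0.0871
grip_force: 0.0
```

```bash
python3 -c "
from h import *
print(robot.get_obs()['position'],robot.get_obs()['ft_force'])
plan([.489,-.2075,.169],-15.3,1)"
```

```text
[ 0.48923622 -0.2079228   0.1695005 ] [-0.37506147  0.87668695 -0.95548646]
0.3 -0.3 0.5 0 0 0.3 1
```

Emit:
{"op": "send_rows", "data": {
  "deltas": "0 0 0 0 0 0 0; 0 0 0 0 0 0 0; 0 0 0 0 0 0 0; 0 0 0 0 0 0 0; 0 0 0 0 0 0 0; 0 0 0 0 0 0 0; 0 0 0 0 0 0 0; 0 0 0 0 0 0 0",
  "newtons": 20
}}

```text
time: 4.42
position: [0.4895, -0.2081, 0.1693]
tool_rot: [0.794, 0.608, 0.0, 0.001]
ft_force: [6.6, 0.3, -2.9]
grip_width: 0.0153
grip_force: 3.4
```

Emit:
{"op": "send_rows", "data": {
  "deltas": "0 0 0 0 0 0 0; 0 0 0 0 0 0 0; 0 0 0 0 0 0 0"
}}

```text
time: 4.8
position: [0.4899, -0.2082, 0.1693]
tool_rot: [0.794, 0.608, 0.001, 0.001]
ft_force: [4.7, 0.2, -2.6]
grip_width: 0.0139
grip_force: 20.0
```

Emit:
{"op": "send_rows", "data": {
  "deltas": "0 0 0 0 0 5 0; 0 0 0 0 0 8 0; 0 0 0 0 0 8 0; 0 0 0 0 0 8 0; 0 0 0 0 0 8 0; 0 0 0 0 0 8 0; 0 0 0 0 0 8 0; 0 0 0 0 0 8 0; 0 0 0 0 0 8 0; 0 0 0 0 0 8 0"
}}

```text
time: 6.05
position: [0.4906, -0.2092, 0.1694]
tool_rot: [1.0, -0.02, 0.002, 0.001]
ft_force: [5.3, -2.0, -5.1]
grip_width: 0.0139
grip_force: 20.0
```

Emit:
{"op": "send_rows", "data": {
  "deltas": "0 0 0 0 0 5 0; 0 0 0 0 0 4 0; 0 0 0 0 0 2 0; 0 0 0 0 0 0 0; 0 0 0 0 0 0 0"
}}

```text
time: 6.68
position: [0.4906, -0.2094, 0.1694]
tool_rot: [0.994, -0.113, 0.002, 0.001]
ft_force: [5.7, -3.4, -5.4]
grip_width: 0.0139
grip_force: 20.0
```

```bash
python3 -c "
from h import *
s=robot.get_obs();print(s['position'],s['ft_force'],s['moment'],s['q'])
Y=R.from_quat(s['tool_rot']).apply([0,1,0]);print(np.degrees(np.arctan2(Y[1],Y[0])))"
```

```text
[ 0.49056595 -0.20940663  0.16936207] [ 5.72921914 -3.3607479  -5.41629381] [-0.31769503 -0.82561968  0.01856712] [-6.12911810e-01  5.87392196e-01  1.77324635e+00 -5.49880284e-04
  7.76006647e-01  1.18567626e+00]
-103.02935610844453
```

Emit:
{"op": "send_rows", "data": {
  "deltas": "0 0 0 0 0 1.5 0; 0 0 0 0 0 1 0; 0 0 0 0 0 0 0; 0 0 0 0 0 0 0"
}}

```text
time: 7.18
position: [0.4905, -0.2094, 0.1694]
tool_rot: [0.991, -0.134, 0.002, 0.002]
ft_force: [5.4, -3.3, -5.2]
grip_width: 0.0138
grip_force: 20.0
```

```bash
cat > st.py <<'E'
from h import *
s=robot.get_obs();print(s['position'],s['ft_force'],s['moment'],s["grip_force"])
Y=R.from_quat(s['tool_rot']).apply([0,1,0]);print(np.degrees(np.arctan2(Y[1],Y[0])))
E
python3 st.py
```

```text
[ 0.49052375 -0.20939394  0.16937244] [ 5.42053024 -3.25806594 -5.16503832] [-0.40381353 -0.825764    0.2862412 ] 20.00438376911916
-105.42648726783491
```

Emit:
{"op": "send_rows", "data": {
  "deltas": "0 0 0 0 0 1.5 0; 0 0 0 0 0 0 0; 0 0 0 0 0 0 0"
}}

```text
time: 7.55
position: [0.4904, -0.2094, 0.1694]
tool_rot: [0.989, -0.147, 0.002, 0.002]
ft_force: [5.1, -2.6, -4.6]
grip_width: 0.014
grip_force: 20.0
```

```bash
python3 st.py
```

```text
[ 0.49044132 -0.20940924  0.16939184] [ 5.12360172 -2.60258814 -4.58598748] [-0.45403836 -0.80435349  0.43654726] 20.0342548917979
-106.8652605418981
```

Emit:
{"op": "send_rows", "data": {
  "deltas": "0 0 0 0 0 0 0.5; 0 0 0 0 0 0 0.5; 0 0 0 0 0 0 0.5; 0 0 0 0 0 0 0.5; 0 0 -20 0 0 0 0.5; 0 0 -30 0 0 0 0.5; 0 0 -30 0 0 0 0.5; 0 0 -20 0 0 0 0.5; 0 0 0 0 0 0 0.5"
}}

```text
time: 8.68
position: [0.4896, -0.2083, 0.2707]
tool_rot: [0.989, -0.148, 0.002, 0.001]
ft_force: [-0.2, -0.0, -0.6]
grip_width: 0.0432
grip_force: 0.0
```

```bash
python3 st.py; python3 -c "
from h import *
plan([.482,-.235,.27],-14.9,10)"; python3 look.py w2
```

```text
[ 0.48960129 -0.20830252  0.27072445] [-0.2374897  -0.00354402 -0.55435236] [0.02045074 0.06904423 0.02602156] 0.0
-107.02090922804955
0.1 2.8 0.1 0 -0 -9.2 1; -0.4 2.7 0.1 0 -0 -9.2 1; -0.8 2.7 0.1 0 -0 -9.2 1; -1.2 2.5 0.1 0 -0 -9.2 1; -1.6 2.3 0.1 0 -0 -9.2 1; -2 2 0.1 0 -0 -9.2 1; -2.2 1.6 0.1 0 -0 -9.2 1; -2.5 1.2 0.1 0 -0 -9.2 1; -2.6 0.8 0.1 0 -0 -9.2 1; -2.7 0.4 0.1 0 -0 -9.2 1
8.675 [ 0.48960129 -0.20830252  0.27072445] [179.93078896  -0.20137474 -17.02066598] [-0.61  0.43  1.69 -0.    1.02  1.26]
long_chest_keeper 0.63 [197.  98. 540. 289.] [ 0.4897 -0.2849  0.0907]
long_chest_keeper_grip 0.94 [277. 193. 300. 279.] [ 0.4792 -0.2043  0.1254]
long_chest_bolt_knob 0.62 [360. 194. 467. 228.] [ 0.4675 -0.2909  0.1069]
long_chest_bolt 0.67 [362. 192. 466. 228.] [ 0.4685 -0.29    0.1071]
[277 196  18  43 699] 0.1326 ((0.4895399808883667, -0.20778830349445343), (0.0138739924877882, 0.0356108658015728), 75.37511444091797)
[369 204  25  24 436] 0.1403 ((0.4695114493370056, -0.284761518239975), (0.015269680880010128, 0.015509729273617268), 76.91275024414062)
```

```bash
python3 -c "
from h import *
plan([.4695,-.2848,.25],-14.9,10,.7)"
```

```text
0.5 7.9 1.8 -0 0 -9.2 0.7; -0.8 7.9 1.8 -0 0 -9.2 0.7; -2.1 7.7 1.8 -0 0 -9.2 0.7; -3.3 7.2 1.8 -0 0 -9.2 0.7; -4.4 6.6 1.8 -0 0 -9.2 0.7; -5.4 5.8 1.8 -0 0 -9.2 0.7; -6.3 4.9 1.8 -0 0 -9.2 0.7; -7 3.8 1.8 -0 0 -9.2 0.7; -7.5 2.7 1.8 -0 0 -9.2 0.7; -7.8 1.4 1.8 -0 0 -9.2 0.7
```

Emit:
{"op": "send_rows", "data": {
  "deltas": "0.5 7.9 1.8 0 0 -9.2 0.7; -0.8 7.9 1.8 0 0 -9.2 0.7; -2.1 7.7 1.8 0 0 -9.2 0.7; -3.3 7.2 1.8 0 0 -9.2 0.7; -4.4 6.6 1.8 0 0 -9.2 0.7; -5.4 5.8 1.8 0 0 -9.2 0.7; -6.3 4.9 1.8 0 0 -9.2 0.7; -7 3.8 1.8 0 0 -9.2 0.7; -7.5 2.7 1.8 0 0 -9.2 0.7; -7.8 1.4 1.8 0 0 -9.2 0.7"
}}

```text
time: 10.18
position: [0.4696, -0.2851, 0.2501]
tool_rot: [0.792, 0.611, -0.0, -0.001]
ft_force: [-0.3, 1.1, 0.3]
grip_width: 0.0609
grip_force: 0.0
```

Emit:
{"op": "send_rows", "data": {
  "deltas": "0 0 0 0 0 0 0.7; 0 0 0 0 0 0 0.7"
}}

```text
time: 10.42
position: [0.4698, -0.2847, 0.2507]
tool_rot: [0.794, 0.608, -0.0, -0.001]
ft_force: [-0.3, 1.6, 0.7]
grip_width: 0.0608
grip_force: 0.0
```

```bash
python3 st.py;python3 -c "
from h import *
plan([.4695,-.2848,.182],-14.9,3,.7)"
```

```text
[ 0.46983065 -0.28473659  0.25070404] [-0.29022461  1.5502284   0.65960643] [-0.00625718 -0.06407885  0.02370942] 0.0
-15.162946029130582
-0.1 -0.1 22.9 -0 -0 -0.1 0.7; -0.1 -0.1 22.9 -0 -0 -0.1 0.7; -0.1 -0.1 22.9 -0 -0 -0.1 0.7
```

Emit:
{"op": "send_rows", "data": {
  "deltas": "0 0 24 0 0 0 0.7; 0 0 24 0 0 0 0.7; 0 0 20 0 0 0 0.7; 0 0 0 0 0 0 0; 0 0 0 0 0 0 0; 0 0 0 0 0 0 0; 0 0 0 0 0 0 0; 0 0 0 0 0 0 0; 0 0 0 0 0 0 0; 0 0 0 0 0 0 0"
}}

```text
time: 11.68
position: [0.4698, -0.2851, 0.1836]
tool_rot: [0.793, 0.609, -0.0, -0.0]
ft_force: [-1.2, -0.2, 4.4]
grip_width: 0.0154
grip_force: 20.0
```

Emit:
{"op": "send_rows", "data": {
  "deltas": "0 0 0 0 0 0 0; 0 0 0 0 0 0 0"
}}

```text
time: 11.92
position: [0.4698, -0.2851, 0.1835]
tool_rot: [0.793, 0.609, -0.0, -0.0]
ft_force: [-2.1, 0.7, 4.6]
grip_width: 0.0151
grip_force: 20.0
```

Emit:
{"op": "send_rows", "data": {
  "deltas": "3 0 0 0 0 0 0; 5 0 0 0 0 0 0; 5 0 0 0 0 0 0; 5 0 0 0 0 0 0; 5 0 0 0 0 0 0; 5 0 0 0 0 0 0; 5 0 0 0 0 0 0; 5 0 0 0 0 0 0; 2 0 0 0 0 0 0; 0 0 0 0 0 0 0",
  "newtons": 30
}}

```text
time: 13.18
position: [0.48, -0.2465, 0.1836]
tool_rot: [0.793, 0.609, -0.0, -0.0]
ft_force: [-3.9, -0.9, 5.3]
grip_width: 0.0154
grip_force: 30.0
```

Emit:
{"op": "send_rows", "data": {
  "deltas": "1 0 0 0 0 0 0; 1 0 0 0 0 0 0; 0 0 0 0 0 0 0"
}}

```text
time: 13.55
position: [0.4802, -0.2461, 0.1836]
tool_rot: [0.793, 0.609, -0.002, 0.001]
ft_force: [-6.2, -5.6, 4.9]
grip_width: 0.0156
grip_force: 30.0
```

```bash
python3 st.py; python3 look.py w3
```

```text
[ 0.48019894 -0.24606102  0.18357979] [-6.15573262 -5.57647453  4.87919352] [-0.85862335  0.90526074 -0.03335752] 29.950838007498533
-14.941250026386568
13.55 [ 0.48019894 -0.24606102  0.18357979] [-179.96454651    0.19840305   75.05887274] [-0.68  0.57  1.75 -0.    0.82 -0.42]
long_chest_keeper 0.59 [170. 181. 318. 220.] [ 0.4758 -0.2004  0.108 ]
long_chest_keeper_grip 0.63 [169. 183. 323. 222.] [ 0.4759 -0.2005  0.1078]
long_chest_bolt_knob 0.57 [268. 236. 300. 346.] [ 0.4785 -0.241   0.1157]
long_chest_bolt 0.82 [268. 237. 298. 344.] [ 0.4782 -0.2411  0.1148]
[ 250  189   69   30 1974] 0.133 ((0.4891428053379059, -0.2072051614522934), (0.014340406283736229, 0.035891927778720856), 75.13369750976562)
[ 248  246   74   42 1738] 0.145 ((0.4806468188762665, -0.24072906374931335), (0.016365759074687958, 0.03651229664683342), 75.52476501464844)
```

Emit:
{"op": "send_rows", "data": {
  "deltas": "2 0 0 0 0 0 0; 0 0 0 0 0 0 0; 0 0 0 0 0 0 0"
}}

```text
time: 14.18
position: [0.4803, -0.2457, 0.1836]
tool_rot: [0.793, 0.61, -0.003, 0.002]
ft_force: [-8.4, -10.1, 3.5]
grip_width: 0.0152
grip_force: 30.0
```

Emit:
{"op": "send_rows", "data": {
  "deltas": "0 0 0 0 0 0 0.7; 0 0 0 0 0 0 0.7; 0 0 0 0 0 0 0.7; 0 0 0 0 0 0 0.7; 0 0 0 0 0 0 0.7; 0 0 -20 0 0 0 0.7; 0 0 -40 0 0 0 0.7; 0 0 -40 0 0 0 0.7; -30 0 0 0 0 0 0.7; 0 0 0 0 0 0 0.7"
}}

```text
time: 15.42
position: [0.4737, -0.2729, 0.284]
tool_rot: [0.794, 0.608, 0.0, 0.001]
ft_force: [-0.3, 0.4, 0.2]
grip_width: 0.0609
grip_force: 0.0
```

```bash
python3 look.py w4; python3 -c "
import cv2;a=cv2.imread('pics/w4.png');cv2.imwrite('pics/w4c.png',cv2.resize(a[60:320,150:430],(800,600)))"
```

```text
15.425 [ 0.47367867 -0.27290413  0.28396108] [1.79888851e+02 6.38045630e-02 7.48637087e+01] [-0.73  0.43  1.64 -0.    1.07 -0.46]
long_chest_keeper 0.95 [208. 128. 306. 148.] [ 0.4687 -0.201   0.1074]
long_chest_keeper_grip 0.72 [208. 126. 309. 148.] [ 0.4679 -0.2008  0.1074]
long_chest_bolt_knob 0.93 [270. 167. 294. 264.] [ 0.4733 -0.2648  0.1067]
long_chest_bolt 0.89 [273. 169. 292. 248.] [ 0.4739 -0.2632  0.1069]
[261 128  44  18 771] 0.1328 ((0.48891809582710266, -0.2070682793855667), (0.012824184261262417, 0.03522283583879471), 74.8702392578125)
[274 175  19  22 345] 0.1403 ((0.47888368368148804, -0.245771586894989), (0.015465717762708664, 0.014976585283875465), 75.18476867675781)
```

View pics/w4c.png

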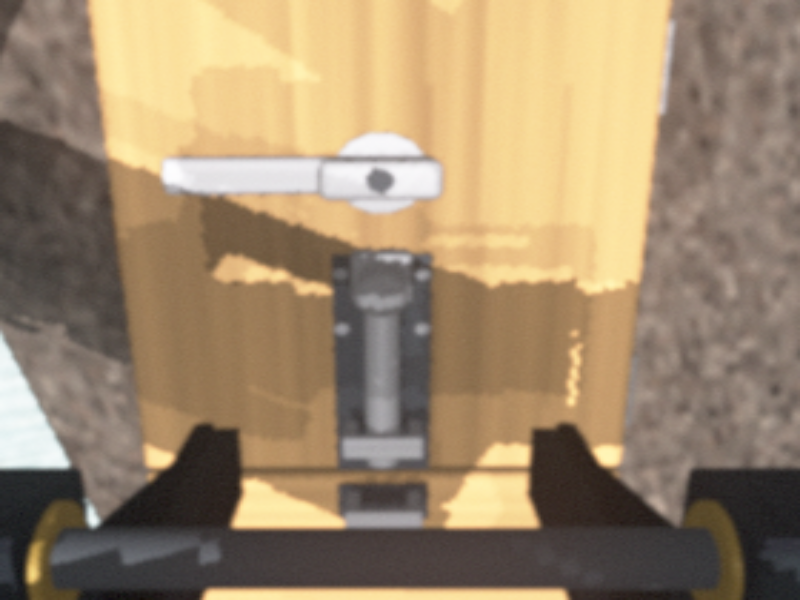

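In the crop, the keeper lies square across the chest at about (300,178) with its bar pointing to the front. The knob is at (382,280), 40 mm back, and the tongue is clear of the seam and staple at (383,500). I'm handing the job in.

```bash
python3 -c "
from rig import robot
print(robot.hand_in())"
```

```text
the job is handed in; nothing more can be done
None
```

The long chest's keeper is turned clockwise to its stop and its bolt is drawn the full 40 mm clear of the staple; I left the short chest alone and handed the job in at about 15.5 s.

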